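# Tilt a specimen dish 30 degrees for the side camera, then level and lock the stage

### The arm

A 6-joint arm with a two-finger parallel gripper is mounted at the origin on the work surface. World frame = base frame: x ahead of the robot, y to its left, z up, the work surface at z = 0. Lengths are in mm, angles in rad, forces in N, time in s.
With the tool pointing down it reaches from about 150 to 775 mm from the base axis. Payload 6.1 kg.
Tool frame: the origin (TCP) lies midway between the tips of the shut fingers; the grasp point (between the pads) lies 19 mm behind it (robot.grip_depth is the distance from the TCP to the grasp point, in mm); z points along the fingers, y is the line along which they close (so a half turn about z gives the same grasp; the last joint's range is limited). The gripper opens to 85 mm and grips with 20 to 120 N. Pads are 22 mm wide; open, the fingers measure 114 mm over their backs; the gripper's body (76 mm by 85 mm) begins 54 mm behind the grasp point. The pads swing forward as they close: fully open they stand 13 mm farther back than shut.
Start: joints at [1.128, 0.126, -0.04, 1.405, 0, 1.571], TCP at [224.939, 474.353, 231.295] pointing down, gripper open.
Joint ranges: [-2.72, 2.72], [-0.95, 1.95], [-1.27, 1.35], [-1.78, 2.02], [-1.46, 1.47], [-3.14, 3.14]. Speed limits (rad/s): [2.39, 2.39, 3.01, 3.14, 3.14, 3.14].

### API

Orientations are given as [roll, pitch, yaw] about the fixed x, y, z axes, in that order (R = Rz(yaw) Ry(pitch) Rx(roll)).
In Python, from cell import state, eyes, robot gives the robot as it stands. The module is installed in compiled form; this text tells all that it offers.
- The arm moves only by the tool arm_command, never from a script. Its argument "increments" is a list of rows, each an object with "rotation": the turn, a rotation vector about the tool's x, y, z in degrees, a list of three; "linear": the shift along the tool's x, y, z in m, a list of three; "jaw": the finger opening in m, from 0 to 0.0854. In form: [{"rotation": [ax, ay, az], "linear": [x, y, z], "jaw": jaw}, ...]. A call has exactly 10 rows; each row is the pose to reach, as a shift and turn from the pose commanded when the call began, along the tool's axes at that moment; what a row does not reach only later rows make up. A row lasts 1/12 s, in which the tool goes at most 41.7 mm and 7.16 degrees, less where a joint would pass 70% of its speed; a pose out of reach is approached as far as the arm can. A call with a gripper value outside its range is refused whole. The fingers move at their own pace and stop on an object; "grip_force" is the grip in N (left out, the last holds). Time passes only in rows, so rows that repeat a pose let the fingers close, or fill a call up. It gives the time, the measured TCP pose, the force, the opening and the grip force at its end, in the units of the state.
- state(): the state, without advancing time (a new reading comes with each control period).
- eyes.get_image(name): name is "side" or "top" or "wrist"; returns (picture, depth): 400x640x3 uint8, blue, green, red; 400x640 float32, mm along the optical axis (not along the pixel's ray), 0 where there is no reading.
- eyes.camera_model(name): a dict with "K" (3x3 intrinsics, pixels), "R" (3x3) and "t" (3): a world point X has camera coordinates R X + t. Camera axes: x right, y down, z forward; pixel columns grow to the right and rows downward; lengths in mm; the calibration is good to about 2 mm. A picture is of the moment at which its call begins: read the wrist's pose just before it. camera_model takes no time and is no camera call; for the wrist camera it gives the pose at the moment of the call.
- robot.hand_in(): hands the job in; it is judged then, once.
The state is a dict: "clock": time; "qpos": joint angles; "joint_velocities": joint speeds; "effort": joint torques, N m; "tool_pos": TCP position; "ee_rot": TCP orientation; "wrist_force": force on the tool from outside, world axes, zero at the start; "ft_torque": the same for the moment, N m; "gripper_width": finger opening in mm; "finger_force": force on a finger pad.
Only numpy, scipy, OpenCV 4.12 (cv2) and the standard library are available. Lean on these libraries where they do the work, as an engineer would, in place of code of your own. Each camera call takes 0.05 s, during which the arm holds its last target. There are 200 camera calls.

### The job

The snail shell in the glass dish on the tilting stage needs an oblique picture: pull up the stage's locking T-handle and give it a quarter turn so that it rests raised and can be let go, then press the tray's finger tab on the camera side until the dish leans 30 degrees towards the camera, and leave it so for three seconds. Then press the opposite tab down until the tray is level against its stop again, and turn the T-handle back so that it drops fully home and locks the tray. Keep the dish in its seat, do not touch the camera, and leave the other things on the bench where they are.

Things in the scene. Friction and masses are not known exactly. Their poses are not given: they have to be found in the camera images.
- stage: Fixed tilting stage on a base plate (250 mm along x, 440 mm along y, 12 mm thick). Origin: on the bench below the middle of the tilt axis; z up. Tilt axis: the stage's own x axis, 92 mm above the bench. Camera at its +y end, T-handle at its +x side. Side plates (at x = +/-88 mm, 10 mm thick, 64 mm wide, 116 mm high) carry the tray between them; the +x one rises to 166 mm as plunger bracket.
- tray (a joint): Tilt of the tray in rad: 0 = level, against its level stop; grows as the camera side (+y of the stage) goes down, to an end stop at 0.70 (40 degrees); 30 degrees is 0.524. Unlocked, it turns with an even friction of about 0.35 N m (4 N at a tab) and stays wherever it is left; locked, it has about 2 degrees of play.
- tray_seat (a point): Point on the tray, 4 mm above the tilt axis, in the middle of the dish's seat. Its axes are those of the stage, turned with the tray. The tray is a white square pan (143 mm, 16 mm high, its rim at the height of the tilt axis), the seat 133 mm square inside its rim.
- tab_camera_side (a point): Point on the top face of the tray's finger tab towards the camera, 95 mm from the tilt axis (tray's own y = +95 mm), level with the axis when untilted (92 mm over the bench). The tab is a flat plate 80 mm wide (along the tilt axis), 5 mm thick, from 72 to 111 mm from the axis, nothing below it. At 30 degrees this point is 48 mm lower and 13 mm nearer the axis. Axes as tray_seat.
- tab_other_side (a point): The same on the opposite tab, at the tray's own y = -95 mm. When the tray is tilted 30 degrees this tab stands 48 mm up, sloping up and outward at 30 degrees.
- t_handle (a point): Centre of the black T-handle of the locking plunger: a bar 64 mm long, 14 mm thick, 22 mm high, its middle 205 mm over the bench when locked, 112 mm from the stage's centre towards its +x. The plunger is vertical and sprung: pull straight up. The bar lies along the point's own y axis (the stage's y when locked), z up. A steel collar, 26 mm in diameter, begins 23 mm under this point when locked.
- lock_lift (a joint): Lift of the plunger in m: 0 = home (pin in the notch of the tray's sector: locked). Spring: about 7 N at 0, 11 N raised; end stop 0.018. The handle turns only when lifted 0.0145 or more; let go at a quarter turn it sinks 3 mm into a rest notch and stays at about 0.011, pin clear of the tray. Let go within some 20 degrees of turn 0 it finds its slot and the spring drives it home.
- lock_turn (a joint): Turn of the T-handle in rad, counter-clockwise seen from above: 0 = locked direction (bar along the stage's y), 1.571 = a quarter turn (bar along the stage's x, the rest notch); stops at both ends, light friction. The rest notch takes the handle from about 1.3 to 1.571.
- dish_centre (a point): Centre (half-way up) of the open glass dish, 130 mm in diameter and 30 mm high, with a black wax floor and a snail shell pinned on it; loose in the tray's seat, about 0.2 kg. It stands 19 mm above the tray's rim. z along the dish's axis.
- side_camera: White camera with black lens on a steel post, fixed at the +y end of the stage's base, looking 10 degrees down at the dish. Its origin is the middle of the tilt axis (not the camera itself). The lens (44 mm thick) begins 192 mm from the tilt axis along the stage's +y, about 127 mm over the bench; the camera is 54 mm wide and reaches 180 mm over the bench, 330 mm from the axis.
- petri_centre (a point): Bystander: centre of a stack of three clear petri dishes, 93 mm in diameter, 48 mm high.
- bottle_centre (a point): Bystander: centre of an amber reagent bottle, 60 mm in diameter, 115 mm high (55 mm above its foot).
- jar_centre (a point): Bystander: centre of a glass staining jar with a white lid, 80 by 68 mm, 97 mm high (45 mm above its foot).
Not all that is in view belongs to the job. Leave any green look-alike of the part that bears dish_centre alone.

How it is judged (in metres and radians):
On the way, in this order (a step that is already met when the one before it is completed fails the run):
1. the T-handle rests raised in its quarter-turn notch (turned by 70 degrees or more and sunk into it), let go (value of joint lock_lift between 0.009 and 0.0122 m and value of joint lock_turn above 1.22 rad and contact force between the fingers and stage below 0.2 N), for 0.2 s.
2. the dish leans 30 (within 5) degrees towards the camera and stays so for three seconds (2.7 s counted) (value of joint tray between 0.436 and 0.611 rad), for 2.7 s.
At the end, for the whole second after the job is handed in: The tray is level (within 2.3 degrees) and at rest, the T-handle is back in its locked direction (within 10 degrees) and its plunger fully home (within 2 mm), and the dish lies flat in its seat (within 8 mm) (value of joint tray below 0.04 rad and velocity of joint tray between -0.05 and 0.05 rad/s and value of joint lock_lift below 0.002 m and value of joint lock_turn below 0.17 rad and distance between dish_centre and tray_seat below 0.008 m and angle between the z axis of dish_centre and the z axis of tray_seat, either way round below 0.05 rad); the robot touches nothing.
It fails at once if the dish leaves its seat (more than 12 mm from it, or lifted at one side by more than 10 degrees) (distance between dish_centre and tray_seat above 0.012 m or angle between the z axis of dish_centre and the z axis of tray_seat, either way round above 0.17 rad).
It fails at once if the camera is touched (contact force between side_camera and anything else above 1 N).
It fails at once if a bystander is moved by more than 20 mm (distance of any of petri_centre, bottle_centre, jar_centre from where it was at the start of the episode above 0.02 m).
It also fails if it takes over 72 s, if anything falls off the work surface, if the arm or the gripper's body presses on something with over 40 N, if the wrist force passes 120 N, or if a joint passes its speed limit or range.

## Working session

There is one attempt and no reset: what is moved stays moved. The work goes in short steps, Python scripts to look and compute and a tool call to move; the robot and the scene stay as the last step left them, time stands still between calls to the robot, and variables do not carry over. Pictures are saved under pics/ and viewed, at most 10 in all, crops included, and the job is handed in when it is done.

Besides the shell and the picture viewer there is one more tool, called after ">>>" by a JSON object that holds its "op" and its "data". arm_command: Moves the arm, as the interface text tells. Its arguments: {"type":"object","properties":{"increments":{"type":"array","items":{"type":"object","properties":{"rotation":{"type":"array","items":{"type":"number"}},"linear":{"type":"array","items":{"type":"number"}},"jaw":{"type":"number"}}}},"grip_force":{"type":"number"}},"required":["increments"]}

```bash
mkdir -p pics; ls
python3 - <<'E'
from cell import state, eyes, robot
import cv2,numpy as np
print(state())
for n in ("top","side"):
    im,d=eyes.get_image(n); cv2.imwrite(f"pics/{n}0.png",im); np.savez(f"{n}0.npz",im=im,d=d,**eyes.camera_model(n))
    m=eyes.camera_model(n); print(n,m["K"].round(1).tolist(),m["R"].round(3).tolist(),m["t"])
E
```

```text
pics
{'clock': 0.0, 'qpos': array([ 1.12799103e+00,  1.26364706e-01, -4.06065505e-02,  1.40541155e+00,
       -3.02058574e-05,  1.57079916e+00]), 'joint_velocities': array([-0.00018832,  0.00043916,  0.00089466, -0.00014883,  0.00154327,
        0.00165202]), 'effort': array([-4.97328383e-04, -4.35917652e+01,  3.52921915e+01,  1.71496707e-02,
        2.07677647e-05, -2.93760323e-06]), 'tool_pos': array([224.78052562, 473.98756527, 230.53716916]), 'ee_rot': array([-3.14000617e+00,  3.02103163e-05,  2.69878457e+00]), 'wrist_force': array([-0.55902039, -0.25220213,  0.31045972]), 'ft_torque': array([-0.01286635, -0.0141145 , -0.00888068]), 'finger_force': 0.0, 'gripper_width': 85.11501544844532}
top [[492.8, 0.0, 326.0], [0.0, 492.8, 207.5], [0.0, 0.0, 1.0]] [[-0.024, -0.999, -0.028], [-0.992, 0.027, -0.125], [0.126, 0.025, -0.992]] [ -82.75621908  623.1889013  1173.93308581]
side [[469.6, 0.0, 319.6], [0.0, 469.6, 205.8], [0.0, 0.0, 1.0]] [[0.999, -0.051, 0.011], [-0.021, -0.592, -0.806], [0.047, 0.805, -0.592]] [-615.35842467   89.00547259 1489.65285183]
```

View pics/top0.png

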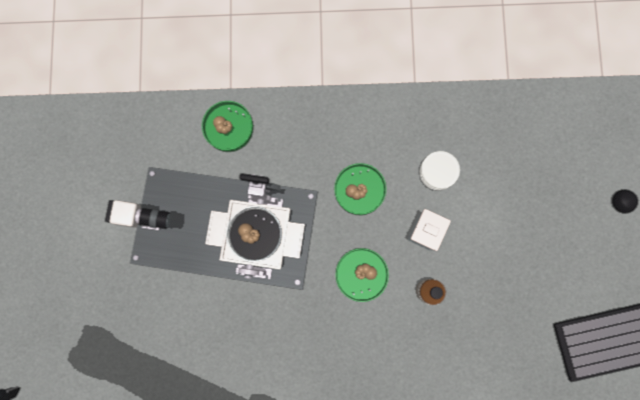

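View pics/side0.png

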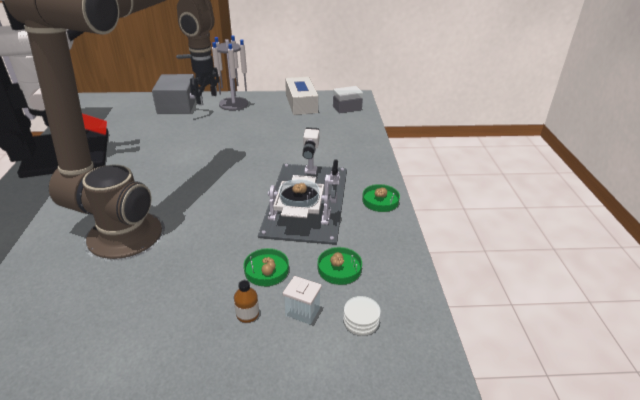

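The top view shows the stage with its camera to the left (world +y) at about (145,215), the tray at (255,235) and the T-handle at about (255,180). The bystanders are at (440,170), (430,230) and (432,291), well clear to the right.

```bash
cat > h.py <<'E'
import numpy as np,cv2
def ray(m,uv,z):
    K,R,t=m["K"],m["R"],m["t"]; c=-R.T@t
    d=R.T@np.linalg.inv(K)@np.array([uv[0],uv[1],1.]); return c+d*(z-c[2])/d[2]
def proj(m,X):
    p=m["K"]@(m["R"]@np.asarray(X,float)+m["t"]); return p[:2]/p[2]
E
python3 - <<'E'
from h import *
m=np.load("top0.npz"); im=m["im"]
hsv=cv2.cvtColor(im,cv2.COLOR_BGR2HSV)
print(im[200,140:160:4].tolist(),im[210,100].tolist(),im[310,250].tolist())
mask=((im.max(2)<85)).astype(np.uint8)*255
mask[:150]=0;mask[300:]=0;mask[:,:115]=0;mask[:,330:]=0
mask=cv2.morphologyEx(mask,cv2.MORPH_CLOSE,np.ones((5,5)))
cs,_=cv2.findContours(mask,cv2.RETR_EXTERNAL,cv2.CHAIN_APPROX_NONE)
c=max(cs,key=cv2.contourArea)
P=np.array([ray(m,p[0],12.)[:2] for p in c],np.float32)
r=cv2.minAreaRect(P); print("base",r,cv2.boxPoints(r).tolist())
g=((im.min(2)>200)).astype(np.uint8)*255
g[:190]=0;g[280:]=0;g[:,:200]=0;g[:,310:]=0
cs,_=cv2.findContours(g,cv2.RETR_EXTERNAL,cv2.CHAIN_APPROX_NONE);c=max(cs,key=cv2.contourArea)
P=np.array([ray(m,p[0],92.)[:2] for p in c],np.float32); print("tray",cv2.minAreaRect(P))
k=(im.max(2)<35).astype(np.uint8)*255
k[:165]=0;k[205:]=0;k[:,:225]=0;k[:,300:]=0
cs,_=cv2.findContours(k,cv2.RETR_EXTERNAL,cv2.CHAIN_APPROX_NONE)
for c in cs:
    if cv2.contourArea(c)>15:
        P=np.array([ray(m,p[0],216.)[:2] for p in c],np.float32); print("handle",c.mean((0,1)),cv2.minAreaRect(P))
crop=cv2.resize(im[160:300,120:325],None,fx=3.8,fy=3.8,interpolation=cv2.INTER_CUBIC);cv2.imwrite("pics/crop0.png",crop)
E
```

```text
[[144, 146, 145], [102, 100, 97], [103, 102, 99], [104, 102, 100], [105, 103, 101]] [149, 152, 149] [145, 146, 146]
base ((562.4503784179688, 84.13040161132812), (121.12728881835938, 120.44466400146484), 88.602294921875) [[500.7687072753906, 25.053726196289062], [621.177490234375, 22.115829467773438], [624.132080078125, 143.2070770263672], [503.7232666015625, 146.1449737548828]]
tray ((563.1737060546875, 67.50105285644531), (221.512939453125, 156.952392578125), 80.3119125366211)
```

View pics/crop0.png

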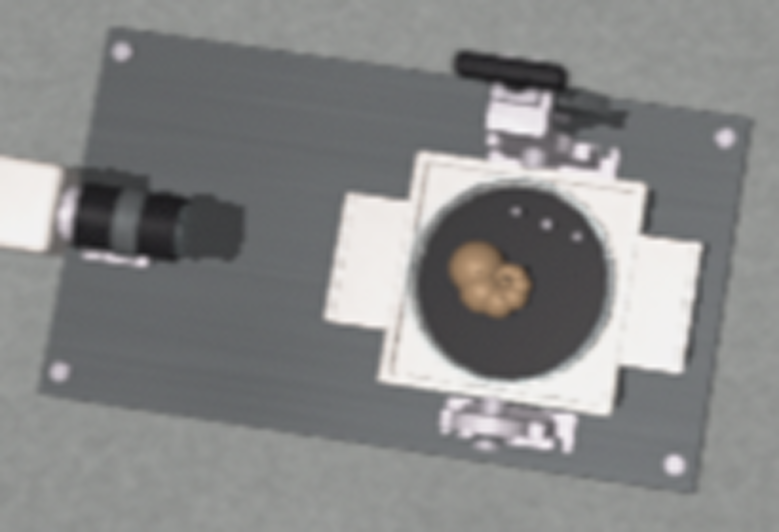

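```bash
cat >> h.py <<'E'
from scipy.spatial.transform import Rotation as Ro
def delta(pos,yaw_deg):
    from cell import state
    s=state(); R=Ro.from_euler("xyz",s["ee_rot"]); T=Ro.from_euler("xyz",[180,0,yaw_deg],degrees=True)
    print("pos",s["tool_pos"].round(1),"lin mm",R.inv().apply(np.array(pos)-s["tool_pos"]).round(1),"rot",(R.inv()*T).as_rotvec(degrees=True).round(2),"F",s["wrist_force"].round(1),"t",s["clock"])
E
python3 - <<'E'
from h import *
from cell import eyes,state
m=np.load("top0.npz")
print(ray(m,(254.5,178.4),214), ray(m,(239.7,177.1),216),ray(m,(269.2,179.7),216))
print("expected px",proj(m,(673.6,48.7,216)))
w=eyes.camera_model("wrist");s=state();R=Ro.from_euler("xyz",s["ee_rot"]).as_matrix()
print("cam in tool",R.T@(-w["R"].T@w["t"]-s["tool_pos"]),"axis",R.T@w["R"][2],w["K"][0])
delta((670,49,290),80.3)
E
```

```text
[664.85964753  47.34967248 214.        ] [668.19170449  78.52386304 216.        ] [660.77690431  15.77695615 216.        ]
expected px [253.68171883 174.19010025]
cam in tool [  73.27905188   -0.79237384 -142.37528032] axis [-2.90725582e-01  3.56082186e-04  9.56806412e-01] [280.27479352   0.         320.48401286]
pos [224.8 474.  230.6] lin mm [-584.4 -193.4  -59.1] rot [-7.000e-02  5.000e-02  7.433e+01] F [-0.3 -0.  -0.4] t 0.1
```

>>> {"op": "arm_command", "data": {"increments": [{"rotation": [0, 0, 7], "linear": [-0.035, -0.012, -0.03], "jaw": 0.085}, {"rotation": [0, 0, 14], "linear": [-0.07, -0.024, -0.06], "jaw": 0.085}, {"rotation": [0, 0, 21], "linear": [-0.105, -0.035, -0.06], "jaw": 0.085}, {"rotation": [0, 0, 28], "linear": [-0.14, -0.047, -0.06], "jaw": 0.085}, {"rotation": [0, 0, 35], "linear": [-0.175, -0.059, -0.06], "jaw": 0.085}, {"rotation": [0, 0, 42], "linear": [-0.21, -0.07, -0.06], "jaw": 0.085}, {"rotation": [0, 0, 49], "linear": [-0.245, -0.082, -0.06], "jaw": 0.085}, {"rotation": [0, 0, 56], "linear": [-0.28, -0.093, -0.06], "jaw": 0.085}, {"rotation": [0, 0, 63], "linear": [-0.315, -0.105, -0.06], "jaw": 0.085}, {"rotation": [0, 0, 70], "linear": [-0.35, -0.117, -0.06], "jaw": 0.085}]}}

```text
clock: 0.93
tool_pos: [492.0, 217.1, 291.0]
ee_rot: [-3.141, 0.0, 1.471]
wrist_force: [0.3, 1.0, -0.5]
gripper_width: 84.9
finger_force: 0.0
```

Run:
```python
from h import *
from cell import state
delta((665,47.5,290),80.3); print(state()["qpos"].round(2))
```

```text
pos [492.  217.1 291. ] lin mm [-151.5  189.1    1. ] rot [-0.03  0.01  3.97] F [ 0.3  1.  -0.5] t 0.9333
[0.42 0.16 0.13 1.54 0.   2.09]
```

>>> {"op": "arm_command", "data": {"increments": [{"rotation": [0, 0, 3], "linear": [-0.025, 0.031, 0], "jaw": 0.085}, {"rotation": [0, 0, 4], "linear": [-0.05, 0.062, 0], "jaw": 0.085}, {"rotation": [0, 0, 4], "linear": [-0.075, 0.094, 0], "jaw": 0.085}, {"rotation": [0, 0, 4], "linear": [-0.1, 0.125, 0], "jaw": 0.085}, {"rotation": [0, 0, 4], "linear": [-0.125, 0.157, 0], "jaw": 0.085}, {"rotation": [0, 0, 4], "linear": [-0.15, 0.188, 0], "jaw": 0.085}, {"rotation": [0, 0, 4], "linear": [-0.151, 0.189, 0], "jaw": 0.085}, {"rotation": [0, 0, 4], "linear": [-0.151, 0.189, 0], "jaw": 0.085}, {"rotation": [0, 0, 4], "linear": [-0.151, 0.189, 0], "jaw": 0.085}, {"rotation": [0, 0, 4], "linear": [-0.151, 0.189, 0], "jaw": 0.085}]}}

```text
clock: 1.77
tool_pos: [664.4, 51.5, 291.6]
ee_rot: [-3.141, -0.0, 1.408]
wrist_force: [0.7, 0.1, 0.3]
gripper_width: 85.3
finger_force: 0.0
```

Run:
```python
from h import *
from cell import state,eyes
m=eyes.camera_model("wrist"); im,d=eyes.get_image("wrist"); np.savez("w1.npz",im=im,d=d,**m); cv2.imwrite("pics/w1.png",im)
delta((665,47.5,290),80.3); print(proj(m,(665,47.5,216)))
```

```text
pos [664.3  51.7 292. ] lin mm [-4.1  1.4  2. ] rot [ 0.02 -0.02  0.41] F [0.4 0.7 0.4] t 1.8167
[321.21517883 213.45809935]
```

View pics/w1.png

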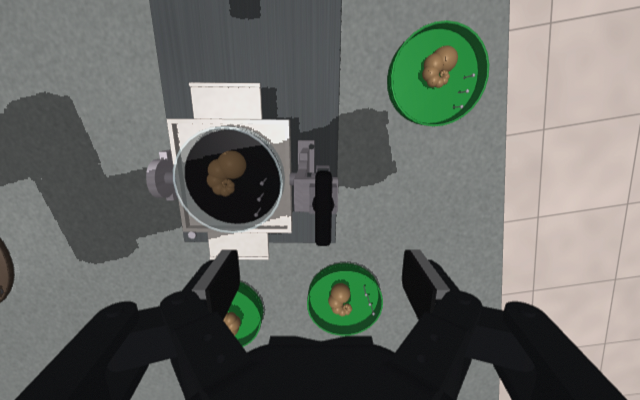

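The wrist view shows the bar from about (323,170) to (323,245). The camera-side tab spans (190–261, 83), and the opposite tab's outer edge is at (210–268, 259).

Run:
```python
from h import *
m=np.load("w1.npz"); im=m["im"]; d=m["d"]
k=(im.max(2)<45).astype(np.uint8)*255
k[:160]=0;k[250:]=0;k[:,:311]=0;k[:,:]*=1;k[:,336:]=0
cs,_=cv2.findContours(k,cv2.RETR_EXTERNAL,cv2.CHAIN_APPROX_NONE);c=max(cs,key=cv2.contourArea)
print(cv2.minAreaRect(c),cv2.boundingRect(c))
K=m["K"];R=m["R"];t=m["t"]
ys,xs=np.nonzero(k); dd=d[ys,xs]
X=(np.linalg.inv(K)@np.stack([xs,ys,np.ones_like(xs)]))*dd; W=(R.T@(X-t[:,None])).T
W=W[(dd>0)&(W[:,2]>208)&(W[:,2]<225)]
print(len(W),W.mean(0),np.median(W[:,2])); print("bar top",cv2.minAreaRect(W[:,:2].astype(np.float32)))
for p in [(190,83),(261,83),(210,259),(268,258),(167,120),(290,119)]: print(p,ray(m,p,92).round(1))
```

```text
((322.5, 207.5), (75.0, 21.0), 90.0) (312, 170, 22, 76)
1184 [666.92448085  51.07998936 214.86189085] 215.10203103572832
bar top ((666.811767578125, 49.10685729980469), (62.762290954589844, 13.476941108703613), 80.46409606933594)
(190, 83) [536.9 182.5  92. ]
(261, 83) [616.1 169.5  92. ]
(210, 259) [498.2 -36.2  92. ]
(268, 258) [576.5 -47.4  92. ]
(167, 120) [498.4 148.   92. ]
(290, 119) [641.  125.8  92. ]
```

>>> {"op": "arm_command", "data": {"increments": [{"linear": [-0.002, 0.003, 0.02], "jaw": 0.085}, {"linear": [-0.002, 0.003, 0.04], "jaw": 0.085}, {"linear": [-0.002, 0.003, 0.055], "jaw": 0.085}, {"linear": [-0.002, 0.003, 0.07], "jaw": 0.085}, {"linear": [-0.002, 0.003, 0.08], "jaw": 0.085}, {"linear": [-0.002, 0.003, 0.09], "jaw": 0.085}, {"linear": [-0.002, 0.003, 0.09], "jaw": 0.085}, {"linear": [-0.002, 0.003, 0.09], "jaw": 0.085}, {"linear": [-0.002, 0.003, 0.09], "jaw": 0.085}, {"linear": [-0.002, 0.003, 0.09], "jaw": 0.085}]}}

```text
validation failed for argument at $.in...
```

Run:
```python
from h import *
from cell import state
delta((667,49,188),80.3)
```

```text
pos [664.3  51.7 292. ] lin mm [ -2.3   3.1 104. ] rot [ 0.02 -0.02  0.41] F [0.4 0.7 0.4] t 1.8167
```

Rotation is required in each row.

>>> {"op": "arm_command", "data": {"increments": [{"rotation": [0, 0, 0.4], "linear": [-0.002, 0.003, 0.02], "jaw": 0.085}, {"rotation": [0, 0, 0.4], "linear": [-0.002, 0.003, 0.04], "jaw": 0.085}, {"rotation": [0, 0, 0.4], "linear": [-0.002, 0.003, 0.055], "jaw": 0.085}, {"rotation": [0, 0, 0.4], "linear": [-0.002, 0.003, 0.07], "jaw": 0.085}, {"rotation": [0, 0, 0.4], "linear": [-0.002, 0.003, 0.08], "jaw": 0.085}, {"rotation": [0, 0, 0.4], "linear": [-0.002, 0.003, 0.09], "jaw": 0.085}, {"rotation": [0, 0, 0.4], "linear": [-0.002, 0.003, 0.09], "jaw": 0.085}, {"rotation": [0, 0, 0.4], "linear": [-0.002, 0.003, 0.09], "jaw": 0.085}, {"rotation": [0, 0, 0.4], "linear": [-0.002, 0.003, 0.09], "jaw": 0.085}, {"rotation": [0, 0, 0.4], "linear": [-0.002, 0.003, 0.09], "jaw": 0.085}]}}

```text
clock: 2.65
tool_pos: [668.2, 48.3, 202.5]
ee_rot: [3.14, -0.0, 1.4]
wrist_force: [-0.9, 0.2, -0.6]
gripper_width: 85.0
finger_force: 0.0
```

Run:
```python
from h import *
from cell import state
delta((667,49,188),80.3)
```

```text
pos [668.2  48.3 202.5] lin mm [ 0.5 -1.3 14.5] rot [ 0.1  -0.02 -0.06] F [-0.9  0.2 -0.6] t 2.65
```

Go down the rest and close gently.

>>> {"op": "arm_command", "data": {"increments": [{"rotation": [0, 0, 0], "linear": [0.0005, -0.001, 0.007], "jaw": 0.085}, {"rotation": [0, 0, 0], "linear": [0.0005, -0.001, 0.014], "jaw": 0.085}, {"rotation": [0, 0, 0], "linear": [0.0005, -0.001, 0.014], "jaw": 0.06}, {"rotation": [0, 0, 0], "linear": [0.0005, -0.001, 0.014], "jaw": 0.04}, {"rotation": [0, 0, 0], "linear": [0.0005, -0.001, 0.014], "jaw": 0.025}, {"rotation": [0, 0, 0], "linear": [0.0005, -0.001, 0.014], "jaw": 0.02}, {"rotation": [0, 0, 0], "linear": [0.0005, -0.001, 0.014], "jaw": 0.01}, {"rotation": [0, 0, 0], "linear": [0.0005, -0.001, 0.014], "jaw": 0.01}, {"rotation": [0, 0, 0], "linear": [0.0005, -0.001, 0.014], "jaw": 0.01}, {"rotation": [0, 0, 0], "linear": [0.0005, -0.001, 0.014], "jaw": 0.01}], "grip_force": 50}}

```text
clock: 3.48
tool_pos: [666.4, 49.0, 187.8]
ee_rot: [-3.141, -0.0, 1.4]
wrist_force: [-4.2, -0.0, 5.0]
gripper_width: 17.1
finger_force: 48.8
```

>>> {"op": "arm_command", "data": {"increments": [{"rotation": [0, 0, 0], "linear": [0, 0, -0.004], "jaw": 0.005}, {"rotation": [0, 0, 0], "linear": [0, 0, -0.008], "jaw": 0.005}, {"rotation": [0, 0, 0], "linear": [0, 0, -0.012], "jaw": 0.005}, {"rotation": [0, 0, 0], "linear": [0, 0, -0.0165], "jaw": 0.005}, {"rotation": [0, 0, 0], "linear": [0, 0, -0.0165], "jaw": 0.005}, {"rotation": [0, 0, 0], "linear": [0, 0, -0.0165], "jaw": 0.005}, {"rotation": [0, 0, 0], "linear": [0, 0, -0.0165], "jaw": 0.005}, {"rotation": [0, 0, 0], "linear": [0, 0, -0.0165], "jaw": 0.005}, {"rotation": [0, 0, 0], "linear": [0, 0, -0.0165], "jaw": 0.005}, {"rotation": [0, 0, 0], "linear": [0, 0, -0.0165], "jaw": 0.005}], "grip_force": 60}}

```text
clock: 4.32
tool_pos: [666.4, 48.9, 203.4]
ee_rot: [-3.14, 0.0, 1.4]
wrist_force: [-4.9, 1.6, -10.6]
gripper_width: 16.1
finger_force: 58.8
```

>>> {"op": "arm_command", "data": {"increments": [{"rotation": [0, 0, 0], "linear": [0, 0, -0.0008], "jaw": 0.005}, {"rotation": [0, 0, -5], "linear": [0, 0, -0.0008], "jaw": 0.005}, {"rotation": [0, 0, -10], "linear": [0, 0, -0.0008], "jaw": 0.005}, {"rotation": [0, 0, -15], "linear": [0, 0, -0.0008], "jaw": 0.005}, {"rotation": [0, 0, -20], "linear": [0, 0, -0.0008], "jaw": 0.005}, {"rotation": [0, 0, -25], "linear": [0, 0, -0.0008], "jaw": 0.005}, {"rotation": [0, 0, -30], "linear": [0, 0, -0.0008], "jaw": 0.005}, {"rotation": [0, 0, -35], "linear": [0, 0, -0.0008], "jaw": 0.005}, {"rotation": [0, 0, -40], "linear": [0, 0, -0.0008], "jaw": 0.005}, {"rotation": [0, 0, -45], "linear": [0, 0, -0.0008], "jaw": 0.005}]}}

```text
clock: 5.15
tool_pos: [666.5, 48.9, 204.5]
ee_rot: [-3.141, -0.0, 2.19]
wrist_force: [-3.0, 1.2, -10.8]
gripper_width: 16.3
finger_force: 58.8
```

Run:
```python
from cell import state
s=state();print(s["wrist_force"],s["ft_torque"],s["ee_rot"])
```

```text
[ -3.01992619   1.17940233 -10.77445315] [0.29001659 0.91130034 0.04515671] [-3.14114583e+00 -4.15310195e-04  2.18995025e+00]
```

Turning freely. Complete the quarter turn.

>>> {"op": "arm_command", "data": {"increments": [{"rotation": [0, 0, -5], "linear": [0, 0, 0], "jaw": 0.005}, {"rotation": [0, 0, -10], "linear": [0, 0, 0], "jaw": 0.005}, {"rotation": [0, 0, -15], "linear": [0, 0, 0], "jaw": 0.005}, {"rotation": [0, 0, -20], "linear": [0, 0, 0], "jaw": 0.005}, {"rotation": [0, 0, -25], "linear": [0, 0, 0], "jaw": 0.005}, {"rotation": [0, 0, -30], "linear": [0, 0, 0], "jaw": 0.005}, {"rotation": [0, 0, -35], "linear": [0, 0, 0], "jaw": 0.005}, {"rotation": [0, 0, -40], "linear": [0, 0, 0], "jaw": 0.005}, {"rotation": [0, 0, -43.5], "linear": [0, 0, 0], "jaw": 0.005}, {"rotation": [0, 0, -43.5], "linear": [0, 0, 0], "jaw": 0.005}]}}

```text
clock: 5.98
tool_pos: [666.6, 48.9, 204.5]
ee_rot: [3.141, -0.001, 2.946]
wrist_force: [-4.5, 0.7, -11.8]
gripper_width: 16.0
finger_force: 58.9
```

Run:
```python
from cell import state
s=state();print(s["wrist_force"],s["ft_torque"],s["ee_rot"])
```

```text
[ -4.50953656   0.6704701  -11.82142393] [ 0.29340087  0.89233831 -0.00538649] [ 3.14149083e+00 -5.43006623e-04  2.94637291e+00]
```

>>> {"op": "arm_command", "data": {"increments": [{"rotation": [0, 0, 0], "linear": [0, 0, 0.002], "jaw": 0.005}, {"rotation": [0, 0, 0], "linear": [0, 0, 0.004], "jaw": 0.005}, {"rotation": [0, 0, 0], "linear": [0, 0, 0.005], "jaw": 0.005}, {"rotation": [0, 0, 0], "linear": [0, 0, 0.005], "jaw": 0.005}, {"rotation": [0, 0, 0], "linear": [0, 0, 0.005], "jaw": 0.03}, {"rotation": [0, 0, 0], "linear": [0, 0, 0.005], "jaw": 0.06}, {"rotation": [0, 0, 0], "linear": [0, 0, 0.005], "jaw": 0.06}, {"rotation": [0, 0, 0], "linear": [0, 0, 0.005], "jaw": 0.06}, {"rotation": [0, 0, 0], "linear": [0, 0, 0.005], "jaw": 0.06}, {"rotation": [0, 0, 0], "linear": [0, 0, 0.005], "jaw": 0.06}]}}

```text
clock: 6.82
tool_pos: [667.3, 48.7, 200.4]
ee_rot: [3.141, 0.002, 2.945]
wrist_force: [-0.3, -0.2, 0.2]
gripper_width: 59.9
finger_force: 0.0
```

>>> {"op": "arm_command", "data": {"increments": [{"rotation": [0, 0, 0], "linear": [0, 0, -0.015], "jaw": 0.06}, {"rotation": [0, 0, 0], "linear": [0, 0, -0.03], "jaw": 0.06}, {"rotation": [0, 0, 0], "linear": [0, 0, -0.045], "jaw": 0.06}, {"rotation": [0, 0, 0], "linear": [0, 0, -0.06], "jaw": 0.06}, {"rotation": [0, 0, 0], "linear": [0, 0, -0.075], "jaw": 0.06}, {"rotation": [0, 0, 0], "linear": [0, 0, -0.085], "jaw": 0.06}, {"rotation": [0, 0, 0], "linear": [0, 0, -0.085], "jaw": 0.06}, {"rotation": [0, 0, 0], "linear": [0, 0, -0.085], "jaw": 0.06}, {"rotation": [0, 0, 0], "linear": [0, 0, -0.085], "jaw": 0.06}, {"rotation": [0, 0, 0], "linear": [0, 0, -0.085], "jaw": 0.06}]}}

```text
clock: 7.65
tool_pos: [666.6, 48.8, 283.5]
ee_rot: [-3.141, -0.001, 2.945]
wrist_force: [-0.9, -0.0, -0.9]
gripper_width: 60.0
finger_force: 0.0
```

Run:
```python
from h import *
from cell import state,eyes
m=eyes.camera_model("wrist"); im,d=eyes.get_image("wrist"); cv2.imwrite("pics/w2.png",im)
c=np.array([557,67,0]);y=np.array([.168,.986,0])
delta(c+96*y+[0,0,200],260.3)
k=(im.max(2)<45)
K=m["K"];R=m["R"];t=m["t"]
ys,xs=np.nonzero(k&(d>0)); X=(np.linalg.inv(K)@np.stack([xs,ys,np.ones_like(xs)]))*d[ys,xs]; W=(R.T@(X-t[:,None])).T
W=W[(W[:,2]>212)&(W[:,2]<235)&(np.hypot(W[:,0]-667,W[:,1]-49)<40)]
print(len(W),W.mean(0),np.median(W[:,2]),cv2.minAreaRect(W[:,:2].astype(np.float32)))
```

```text
pos [666.5  48.8 283.5] lin mm [113.5  92.4  83.7] rot [ 5.000e-02 -9.000e-02 -9.157e+01] F [-0.6  0.2  0.6] t 7.7
1384 [662.53053171  48.77128622 225.47878643] 225.85000694470122 ((665.2631225585938, 48.40812683105469), (13.656837463378906, 62.39480972290039), 78.1966552734375)
```

View pics/w2.png

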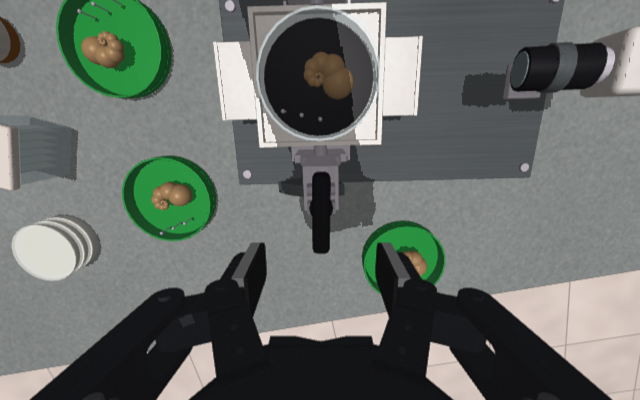

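Handle risen 10.8 mm and turned (bar now vertical at (320,170–250)): resting in its notch. Next, go to the camera-side tab.

>>> {"op": "arm_command", "data": {"increments": [{"rotation": [0, 0, -7], "linear": [0.012, 0.01, 0], "jaw": 0.03}, {"rotation": [0, 0, -14], "linear": [0.025, 0.02, 0], "jaw": 0}, {"rotation": [0, 0, -21], "linear": [0.038, 0.031, 0], "jaw": 0}, {"rotation": [0, 0, -28], "linear": [0.05, 0.041, 0], "jaw": 0}, {"rotation": [0, 0, -35], "linear": [0.063, 0.051, 0], "jaw": 0}, {"rotation": [0, 0, -42], "linear": [0.076, 0.062, 0], "jaw": 0}, {"rotation": [0, 0, -49], "linear": [0.088, 0.072, 0], "jaw": 0}, {"rotation": [0, 0, -56], "linear": [0.101, 0.082, 0], "jaw": 0}, {"rotation": [0, 0, -63], "linear": [0.11, 0.09, 0], "jaw": 0}, {"rotation": [0, 0, -70], "linear": [0.1135, 0.0924, 0.01], "jaw": 0}], "grip_force": 30}}

```text
clock: 8.53
tool_pos: [572.9, 163.0, 275.9]
ee_rot: [-3.14, 0.002, -2.109]
wrist_force: [1.3, -0.1, 0.3]
gripper_width: -0.1
finger_force: 0.0
```

Run:
```python
from h import *
delta((573.1,161.7,130),260.3)
```

```text
pos [572.9 163.  275.9] lin mm [  1.3  -0.7 145.9] rot [ -0.09   0.1  -21.14] F [ 1.3 -0.1  0.3] t 8.5333
```

>>> {"op": "arm_command", "data": {"increments": [{"rotation": [0, 0, -7], "linear": [0, 0, 0.015], "jaw": 0}, {"rotation": [0, 0, -14], "linear": [0, 0, 0.035], "jaw": 0}, {"rotation": [0, 0, -21], "linear": [0, 0, 0.055], "jaw": 0}, {"rotation": [0, 0, -21], "linear": [0, 0, 0.075], "jaw": 0}, {"rotation": [0, 0, -21], "linear": [0, 0, 0.095], "jaw": 0}, {"rotation": [0, 0, -21], "linear": [0, 0, 0.115], "jaw": 0}, {"rotation": [0, 0, -21], "linear": [0, 0, 0.135], "jaw": 0}, {"rotation": [0, 0, -21], "linear": [0, 0, 0.145], "jaw": 0}, {"rotation": [0, 0, -21], "linear": [0, 0, 0.145], "jaw": 0}, {"rotation": [0, 0, -21], "linear": [0, 0, 0.145], "jaw": 0}]}}

```text
clock: 9.37
tool_pos: [573.2, 161.5, 129.4]
ee_rot: [3.141, -0.001, -1.75]
wrist_force: [0.3, 0.7, -0.2]
gripper_width: 0.5
finger_force: 0.0
```

Run:
```python
from h import *
delta((573.1,161.7,92),260.3)
```

```text
pos [573.2 161.5 129.4] lin mm [-0.2  0.1 37.4] rot [ 0.06 -0.03 -0.57] F [ 0.3  0.7 -0.2] t 9.3667
```

>>> {"op": "arm_command", "data": {"increments": [{"rotation": [0, 0, 0], "linear": [0, 0, 0.01], "jaw": 0}, {"rotation": [0, 0, 0], "linear": [0, 0, 0.02], "jaw": 0}, {"rotation": [0, 0, 0], "linear": [0, 0, 0.028], "jaw": 0}, {"rotation": [0, 0, 0], "linear": [0, 0, 0.032], "jaw": 0}, {"rotation": [0, 0, 0], "linear": [0, 0, 0.035], "jaw": 0}, {"rotation": [0, 0, 0], "linear": [0, 0, 0.037], "jaw": 0}, {"rotation": [0, 0, 0], "linear": [0, 0, 0.039], "jaw": 0}, {"rotation": [0, 0, 0], "linear": [0, 0, 0.041], "jaw": 0}, {"rotation": [0, 0, 0], "linear": [0, 0, 0.043], "jaw": 0}, {"rotation": [0, 0, 0], "linear": [0, 0, 0.045], "jaw": 0}]}}

```text
clock: 10.2
tool_pos: [573.6, 161.5, 84.9]
ee_rot: [-3.141, -0.0, -1.75]
wrist_force: [-2.3, -2.7, 4.2]
gripper_width: -0.1
finger_force: 2.1
```

Contact at about 4 N and the tray is moving. Continue at 2.2 mm per row.

>>> {"op": "arm_command", "data": {"increments": [{"rotation": [0, 0, 0], "linear": [0, 0, 0.0022], "jaw": 0}, {"rotation": [0, 0, 0], "linear": [0, 0, 0.0044], "jaw": 0}, {"rotation": [0, 0, 0], "linear": [0, 0, 0.0066], "jaw": 0}, {"rotation": [0, 0, 0], "linear": [0, 0, 0.0088], "jaw": 0}, {"rotation": [0, 0, 0], "linear": [0, 0, 0.011], "jaw": 0}, {"rotation": [0, 0, 0], "linear": [0, 0, 0.0132], "jaw": 0}, {"rotation": [0, 0, 0], "linear": [0, 0, 0.0154], "jaw": 0}, {"rotation": [0, 0, 0], "linear": [0, 0, 0.0176], "jaw": 0}, {"rotation": [0, 0, 0], "linear": [0, 0, 0.0198], "jaw": 0}, {"rotation": [0, 0, 0], "linear": [0, 0, 0.022], "jaw": 0}]}}

```text
clock: 11.03
tool_pos: [573.7, 161.7, 62.5]
ee_rot: [-3.141, 0.0, -1.75]
wrist_force: [0.2, -1.8, 4.2]
gripper_width: 0.1
finger_force: 2.0
```

>>> {"op": "arm_command", "data": {"increments": [{"rotation": [0, 0, 0], "linear": [0, 0, 0.002], "jaw": 0}, {"rotation": [0, 0, 0], "linear": [0, 0, 0.004], "jaw": 0}, {"rotation": [0, 0, 0], "linear": [0, 0, 0.006], "jaw": 0}, {"rotation": [0, 0, 0], "linear": [0, 0, 0.008], "jaw": 0}, {"rotation": [0, 0, 0], "linear": [0, 0, 0.01], "jaw": 0}, {"rotation": [0, 0, 0], "linear": [0, 0, 0.012], "jaw": 0}, {"rotation": [0, 0, 0], "linear": [0, 0, 0.014], "jaw": 0}, {"rotation": [0, 0, 0], "linear": [0, 0, 0.016], "jaw": 0}, {"rotation": [0, 0, 0], "linear": [0, 0, 0.018], "jaw": 0}, {"rotation": [0, 0, 0], "linear": [0, 0, 0.019], "jaw": 0}]}}

```text
clock: 11.87
tool_pos: [573.5, 161.7, 43.2]
ee_rot: [3.141, 0.0, -1.75]
wrist_force: [0.6, -1.3, 4.7]
gripper_width: -0.1
finger_force: 1.9
```

Run:
```python
from h import *
from cell import state,eyes
m=eyes.camera_model("wrist"); im,d=eyes.get_image("wrist"); cv2.imwrite("pics/w3.png",im)
K=m["K"];R=m["R"];t=m["t"]
ys,xs=np.nonzero((im.min(2)>150)&(d>0)); X=(np.linalg.inv(K)@np.stack([xs,ys,np.ones_like(xs)]))*d[ys,xs]; W=(R.T@(X-t[:,None])).T
W-=[557,67,0]; S=np.stack([W@[.986,-.168,0],W@[.168,.986,0],W[:,2]],1)
for lo,hi in((-115,-75),(75,110)):
    s=S[(abs(S[:,0])<38)&(S[:,1]>lo)&(S[:,1]<hi)&(S[:,2]>20)&(S[:,2]<170)]
    if len(s)>30: print(len(s),np.degrees(np.arctan2(92-s[:,2],s[:,1])).mean(),s.mean(0), np.degrees(np.arctan(np.polyfit(s[:,1],s[:,2],1)[0])))
delta((573.1,161.7,43),260.3)
```

```text
2395 29.204481228256924 [-5.69501955 84.52921327 44.77487182] -26.248950006195788
pos [573.5 161.7  43.2] lin mm [0.1 0.4 0.2] rot [ 0.02 -0.   -0.57] F [-0.5 -0.3  3.4] t 11.9167
```

View pics/w3.png

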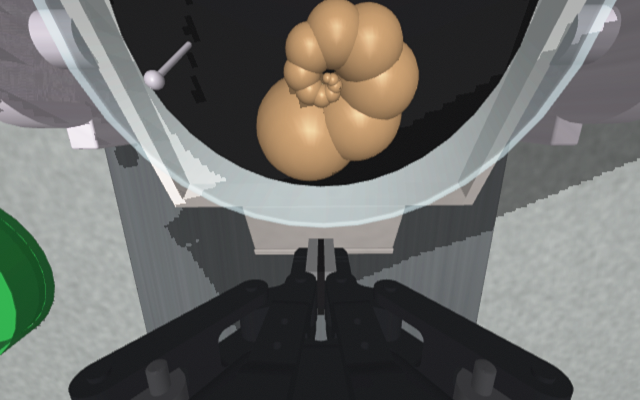

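The tab is at roughly 29–30° and the dish is seated. Lift straight off and move to the far side while the tray holds its tilt.

>>> {"op": "arm_command", "data": {"increments": [{"rotation": [0, 0, 0], "linear": [0, 0, -0.01], "jaw": 0}, {"rotation": [0, 0, 0], "linear": [0, 0, -0.03], "jaw": 0}, {"rotation": [0, 0, 0], "linear": [0, 0, -0.055], "jaw": 0}, {"rotation": [0, 0, 0], "linear": [0, 0, -0.08], "jaw": 0}, {"rotation": [0, 0, 0], "linear": [0, 0, -0.105], "jaw": 0}, {"rotation": [0, 0, 0], "linear": [0, 0, -0.13], "jaw": 0}, {"rotation": [0, 0, 0], "linear": [0, 0, -0.155], "jaw": 0}, {"rotation": [0, 0, 0], "linear": [0, 0, -0.18], "jaw": 0}, {"rotation": [0, 0, 0], "linear": [0, 0, -0.19], "jaw": 0}, {"rotation": [0, 0, 0], "linear": [0, 0, -0.19], "jaw": 0}]}}

```text
clock: 12.75
tool_pos: [574.4, 162.0, 236.3]
ee_rot: [-3.138, 0.002, -1.75]
wrist_force: [0.5, 0.4, 0.6]
gripper_width: 0.1
finger_force: 0.0
```

>>> {"op": "arm_command", "data": {"increments": [{"rotation": [0, 0, 0], "linear": [0.02, 0, 0], "jaw": 0}, {"rotation": [0, 0, 0], "linear": [0.045, 0, 0], "jaw": 0}, {"rotation": [0, 0, 0], "linear": [0.07, 0, 0], "jaw": 0}, {"rotation": [0, 0, 0], "linear": [0.095, 0, 0], "jaw": 0}, {"rotation": [0, 0, 0], "linear": [0.12, 0, 0], "jaw": 0}, {"rotation": [0, 0, 0], "linear": [0.145, 0, 0], "jaw": 0}, {"rotation": [0, 0, 0], "linear": [0.165, 0, 0], "jaw": 0}, {"rotation": [0, 0, 0], "linear": [0.178, 0, 0], "jaw": 0}, {"rotation": [0, 0, 0], "linear": [0.178, 0, 0], "jaw": 0}, {"rotation": [0, 0, 0], "linear": [0.178, 0, 0], "jaw": 0}]}}

```text
clock: 13.58
tool_pos: [541.5, -13.7, 232.6]
ee_rot: [3.14, 0.0, -1.751]
wrist_force: [0.2, 0.9, -0.1]
gripper_width: 0.2
finger_force: 0.0
```

Run:
```python
from h import *
from cell import eyes
m=eyes.camera_model("top"); im,d=eyes.get_image("side"); m=eyes.camera_model("side"); cv2.imwrite("pics/side1.png",cv2.resize(im[110:250,240:400],None,fx=4,fy=4,interpolation=cv2.INTER_CUBIC))
delta((543.2,-13.9,160),260.3)
```

```text
pos [541.7 -13.2 232.7] lin mm [ 0.5 -1.7 72.7] rot [ 0.08  0.02 -0.58] F [ 1.   0.4 -0.4] t 13.6333
```

View pics/side1.png

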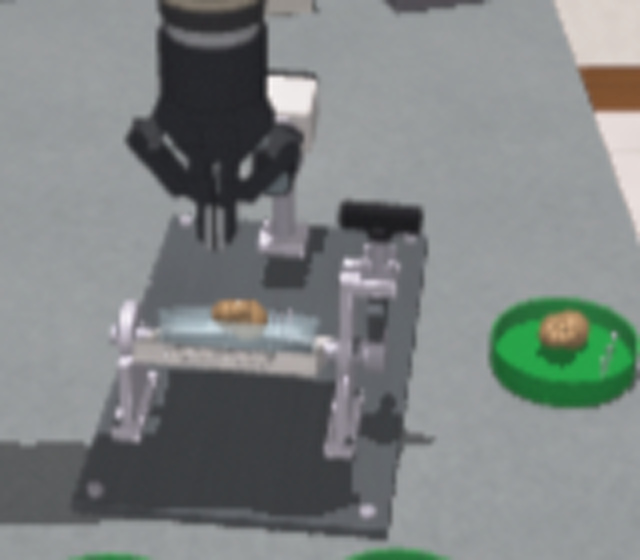

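The tray is still tilted with the dish seated, the handle is raised and turned, and the gripper is above the near tab. Wait out the hold while descending to just over the tab.

>>> {"op": "arm_command", "data": {"increments": [{"rotation": [0, 0, 0], "linear": [0, 0, 0], "jaw": 0}, {"rotation": [0, 0, 0], "linear": [0, 0, 0], "jaw": 0}, {"rotation": [0, 0, 0], "linear": [0, 0, 0], "jaw": 0}, {"rotation": [0, 0, 0], "linear": [0, 0, 0], "jaw": 0}, {"rotation": [0, 0, 0], "linear": [0, 0, 0], "jaw": 0}, {"rotation": [0, 0, 0], "linear": [0, 0, 0], "jaw": 0}, {"rotation": [0, 0, 0], "linear": [0, 0, 0], "jaw": 0}, {"rotation": [0, 0, 0], "linear": [0, 0, 0], "jaw": 0}, {"rotation": [0, 0, 0], "linear": [0, 0, 0], "jaw": 0}, {"rotation": [0, 0, 0], "linear": [0, 0, 0], "jaw": 0}]}}

```text
clock: 14.47
tool_pos: [541.8, -13.5, 233.6]
ee_rot: [-3.142, 0.0, -1.75]
wrist_force: [0.5, 0.2, 0.0]
gripper_width: 0.1
finger_force: 0.0
```

>>> {"op": "arm_command", "data": {"increments": [{"rotation": [0, 0, 0], "linear": [0, 0, 0], "jaw": 0}, {"rotation": [0, 0, 0], "linear": [0, 0, 0], "jaw": 0}, {"rotation": [0, 0, 0], "linear": [0, 0, 0], "jaw": 0}, {"rotation": [0, 0, 0], "linear": [0, 0, 0], "jaw": 0}, {"rotation": [0, 0, 0], "linear": [0, 0, 0], "jaw": 0}, {"rotation": [0, 0, 0], "linear": [0, 0, 0], "jaw": 0}, {"rotation": [0, 0, 0], "linear": [0, 0, 0], "jaw": 0}, {"rotation": [0, 0, 0], "linear": [0, 0, 0], "jaw": 0}, {"rotation": [0, 0, 0], "linear": [0, 0, 0], "jaw": 0}, {"rotation": [0, 0, 0], "linear": [0, 0, 0], "jaw": 0}]}}

```text
clock: 15.3
tool_pos: [541.8, -13.5, 233.6]
ee_rot: [3.142, 0.0, -1.75]
wrist_force: [-0.0, -0.4, -0.1]
gripper_width: -0.1
finger_force: 0.0
```

>>> {"op": "arm_command", "data": {"increments": [{"rotation": [0, 0, 0], "linear": [0, -0.001, 0.008], "jaw": 0}, {"rotation": [0, 0, 0], "linear": [0, -0.002, 0.016], "jaw": 0}, {"rotation": [0, 0, 0], "linear": [0, -0.002, 0.024], "jaw": 0}, {"rotation": [0, 0, 0], "linear": [0, -0.002, 0.032], "jaw": 0}, {"rotation": [0, 0, 0], "linear": [0, -0.002, 0.04], "jaw": 0}, {"rotation": [0, 0, 0], "linear": [0, -0.002, 0.048], "jaw": 0}, {"rotation": [0, 0, 0], "linear": [0, -0.002, 0.056], "jaw": 0}, {"rotation": [0, 0, 0], "linear": [0, -0.002, 0.064], "jaw": 0}, {"rotation": [0, 0, 0], "linear": [0, -0.002, 0.072], "jaw": 0}, {"rotation": [0, 0, 0], "linear": [0, -0.002, 0.075], "jaw": 0}]}}

```text
clock: 16.13
tool_pos: [543.2, -13.8, 157.1]
ee_rot: [3.14, -0.0, -1.75]
wrist_force: [0.6, -0.2, -0.0]
gripper_width: -0.2
finger_force: 0.0
```

Run:
```python
from h import *
delta((543.2,-13.9,147),260.3)
```

```text
pos [543.2 -13.8 157.1] lin mm [ 0.1  0.  10.1] rot [ 0.09 -0.01 -0.57] F [ 0.6 -0.2 -0. ] t 16.1333
```

>>> {"op": "arm_command", "data": {"increments": [{"rotation": [0, 0, 0], "linear": [0, 0, 0.004], "jaw": 0}, {"rotation": [0, 0, 0], "linear": [0, 0, 0.008], "jaw": 0}, {"rotation": [0, 0, 0], "linear": [0, 0, 0.011], "jaw": 0}, {"rotation": [0, 0, 0], "linear": [0, 0, 0.013], "jaw": 0}, {"rotation": [0, 0, 0], "linear": [0, 0, 0.015], "jaw": 0}, {"rotation": [0, 0, 0], "linear": [0, 0, 0.017], "jaw": 0}, {"rotation": [0, 0, 0], "linear": [0, 0, 0.019], "jaw": 0}, {"rotation": [0, 0, 0], "linear": [0, 0, 0.021], "jaw": 0}, {"rotation": [0, 0, 0], "linear": [0, 0, 0.023], "jaw": 0}, {"rotation": [0, 0, 0], "linear": [0, 0, 0.025], "jaw": 0}]}}

```text
clock: 16.97
tool_pos: [544.2, -14.0, 133.9]
ee_rot: [-3.14, -0.0, -1.75]
wrist_force: [0.2, -1.0, 3.9]
gripper_width: 0.0
finger_force: 1.7
```

>>> {"op": "arm_command", "data": {"increments": [{"rotation": [0, 0, 0], "linear": [0.0005, 0, 0.0022], "jaw": 0}, {"rotation": [0, 0, 0], "linear": [0.001, 0, 0.0044], "jaw": 0}, {"rotation": [0, 0, 0], "linear": [0.0015, 0, 0.0066], "jaw": 0}, {"rotation": [0, 0, 0], "linear": [0.002, 0, 0.0088], "jaw": 0}, {"rotation": [0, 0, 0], "linear": [0.0025, 0, 0.011], "jaw": 0}, {"rotation": [0, 0, 0], "linear": [0.003, 0, 0.0132], "jaw": 0}, {"rotation": [0, 0, 0], "linear": [0.0035, 0, 0.0154], "jaw": 0}, {"rotation": [0, 0, 0], "linear": [0.004, 0, 0.0176], "jaw": 0}, {"rotation": [0, 0, 0], "linear": [0.0045, 0, 0.0198], "jaw": 0}, {"rotation": [0, 0, 0], "linear": [0.005, 0, 0.022], "jaw": 0}]}}

```text
clock: 17.8
tool_pos: [542.9, -18.9, 111.3]
ee_rot: [3.142, -0.0, -1.75]
wrist_force: [0.5, -1.7, 4.0]
gripper_width: -0.0
finger_force: 1.8
```

>>> {"op": "arm_command", "data": {"increments": [{"rotation": [0, 0, 0], "linear": [0.001, 0, 0.002], "jaw": 0}, {"rotation": [0, 0, 0], "linear": [0.002, 0, 0.004], "jaw": 0}, {"rotation": [0, 0, 0], "linear": [0.003, 0, 0.006], "jaw": 0}, {"rotation": [0, 0, 0], "linear": [0.004, 0, 0.008], "jaw": 0}, {"rotation": [0, 0, 0], "linear": [0.004, 0, 0.01], "jaw": 0}, {"rotation": [0, 0, 0], "linear": [0.004, 0, 0.012], "jaw": 0}, {"rotation": [0, 0, 0], "linear": [0.004, 0, 0.014], "jaw": 0}, {"rotation": [0, 0, 0], "linear": [0.004, 0, 0.016], "jaw": 0}, {"rotation": [0, 0, 0], "linear": [0.004, 0, 0.0175], "jaw": 0}, {"rotation": [0, 0, 0], "linear": [0.004, 0, 0.0185], "jaw": 0}]}}

```text
clock: 18.63
tool_pos: [542.1, -22.8, 92.8]
ee_rot: [3.141, -0.0, -1.75]
wrist_force: [-0.6, 1.0, 4.4]
gripper_width: 0.1
finger_force: 1.8
```

>>> {"op": "arm_command", "data": {"increments": [{"rotation": [0, 0, 0], "linear": [0, 0, 0.0003], "jaw": 0}, {"rotation": [0, 0, 0], "linear": [0, 0, 0.0006], "jaw": 0}, {"rotation": [0, 0, 0], "linear": [0, 0, 0.0009], "jaw": 0}, {"rotation": [0, 0, 0], "linear": [0, 0, 0.0012], "jaw": 0}, {"rotation": [0, 0, 0], "linear": [0, 0, 0.0014], "jaw": 0}, {"rotation": [0, 0, 0], "linear": [0, 0, 0.0014], "jaw": 0}, {"rotation": [0, 0, 0], "linear": [0, 0, 0.0014], "jaw": 0}, {"rotation": [0, 0, 0], "linear": [0, 0, 0.0014], "jaw": 0}, {"rotation": [0, 0, 0], "linear": [0, 0, 0.0014], "jaw": 0}, {"rotation": [0, 0, 0], "linear": [0, 0, 0.0014], "jaw": 0}]}}

```text
clock: 19.47
tool_pos: [542.1, -22.8, 92.0]
ee_rot: [-3.142, -0.0, -1.75]
wrist_force: [-2.6, 1.8, 5.7]
gripper_width: -0.1
finger_force: 2.9
```

>>> {"op": "arm_command", "data": {"increments": [{"rotation": [0, 0, 0], "linear": [0, 0, 0.0005], "jaw": 0}, {"rotation": [0, 0, 0], "linear": [0, 0, 0.001], "jaw": 0}, {"rotation": [0, 0, 0], "linear": [0, 0, 0.0015], "jaw": 0}, {"rotation": [0, 0, 0], "linear": [0, 0, 0.0015], "jaw": 0}, {"rotation": [0, 0, 0], "linear": [0, 0, 0.0015], "jaw": 0}, {"rotation": [0, 0, 0], "linear": [0, 0, 0.0015], "jaw": 0}, {"rotation": [0, 0, 0], "linear": [0, 0, 0.0015], "jaw": 0}, {"rotation": [0, 0, 0], "linear": [0, 0, 0.0015], "jaw": 0}, {"rotation": [0, 0, 0], "linear": [0, 0, 0.0015], "jaw": 0}, {"rotation": [0, 0, 0], "linear": [0, 0, 0.0015], "jaw": 0}]}}

```text
clock: 20.3
tool_pos: [542.1, -22.8, 91.9]
ee_rot: [-3.14, 0.0, -1.75]
wrist_force: [-4.7, 2.1, 14.6]
gripper_width: -0.2
finger_force: 7.4
```

Firm against the stop. Lift off and head back to the handle.

>>> {"op": "arm_command", "data": {"increments": [{"rotation": [0, 0, 0], "linear": [0, 0, -0.01], "jaw": 0}, {"rotation": [0, 0, 0], "linear": [0, 0, -0.03], "jaw": 0}, {"rotation": [0, 0, 0], "linear": [0, 0, -0.055], "jaw": 0}, {"rotation": [0, 0, 0], "linear": [0, 0, -0.08], "jaw": 0}, {"rotation": [0, 0, 0], "linear": [0, 0, -0.105], "jaw": 0}, {"rotation": [0, 0, 7], "linear": [0, 0, -0.13], "jaw": 0}, {"rotation": [0, 0, 14], "linear": [0, 0, -0.155], "jaw": 0.03}, {"rotation": [0, 0, 21], "linear": [0, 0, -0.18], "jaw": 0.06}, {"rotation": [0, 0, 28], "linear": [0, 0, -0.195], "jaw": 0.06}, {"rotation": [0, 0, 35], "linear": [0, 0, -0.195], "jaw": 0.06}]}}

```text
clock: 21.13
tool_pos: [543.2, -23.1, 288.9]
ee_rot: [-3.138, 0.003, -2.367]
wrist_force: [0.3, -0.1, -0.2]
gripper_width: 48.3
finger_force: 0.0
```

Run:
```python
from h import *
delta((667,48.8,284),168.8)
```

```text
pos [543.2 -23.1 288.9] lin mm [-138.8  -35.2    5.4] rot [-0.14  0.26 55.57] F [ 0.3 -0.1 -0.2] t 21.1333
```

>>> {"op": "arm_command", "data": {"increments": [{"rotation": [0, 0, 7], "linear": [-0.017, -0.004, 0], "jaw": 0.06}, {"rotation": [0, 0, 14], "linear": [-0.035, -0.009, 0], "jaw": 0.06}, {"rotation": [0, 0, 21], "linear": [-0.052, -0.013, 0], "jaw": 0.06}, {"rotation": [0, 0, 28], "linear": [-0.07, -0.018, 0], "jaw": 0.06}, {"rotation": [0, 0, 35], "linear": [-0.087, -0.022, 0], "jaw": 0.06}, {"rotation": [0, 0, 42], "linear": [-0.104, -0.026, 0], "jaw": 0.06}, {"rotation": [0, 0, 49], "linear": [-0.121, -0.031, 0], "jaw": 0.06}, {"rotation": [0, 0, 55.5], "linear": [-0.139, -0.035, 0], "jaw": 0.06}, {"rotation": [0, 0, 55.5], "linear": [-0.139, -0.035, 0], "jaw": 0.06}, {"rotation": [0, 0, 55.5], "linear": [-0.139, -0.035, 0], "jaw": 0.06}]}}

```text
clock: 21.97
tool_pos: [665.9, 50.4, 283.8]
ee_rot: [-3.14, -0.002, 2.956]
wrist_force: [-0.8, -0.5, 0.8]
gripper_width: 60.0
finger_force: 0.0
```

Run:
```python
from h import *
from cell import eyes
m=eyes.camera_model("wrist"); im,d=eyes.get_image("wrist"); cv2.imwrite("pics/w4.png",im)
delta((667,48.8,200),168.8)
```

```text
pos [665.4  50.  284.4] lin mm [-1.9 -0.9 84.4] rot [-0.05 -0.08  0.54] F [-0.3 -0.6 -0. ] t 22.0167
```

View pics/w4.png

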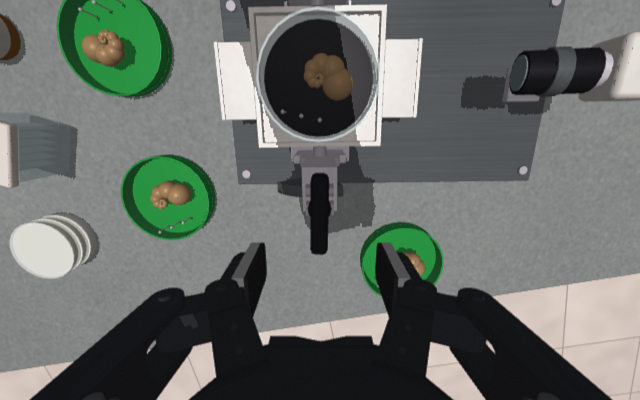

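The tray is level as it was before, the dish is central in its seat, and the bar is still quarter-turned at (318,175–250). Go down and grip it.

>>> {"op": "arm_command", "data": {"increments": [{"rotation": [0, 0, 0.5], "linear": [-0.002, -0.001, 0.02], "jaw": 0.06}, {"rotation": [0, 0, 0.5], "linear": [-0.002, -0.001, 0.04], "jaw": 0.06}, {"rotation": [0, 0, 0.5], "linear": [-0.002, -0.001, 0.055], "jaw": 0.06}, {"rotation": [0, 0, 0.5], "linear": [-0.002, -0.001, 0.07], "jaw": 0.06}, {"rotation": [0, 0, 0.5], "linear": [-0.002, -0.001, 0.08], "jaw": 0.06}, {"rotation": [0, 0, 0.5], "linear": [-0.002, -0.001, 0.0845], "jaw": 0.06}, {"rotation": [0, 0, 0.5], "linear": [-0.002, -0.001, 0.0845], "jaw": 0.06}, {"rotation": [0, 0, 0.5], "linear": [-0.002, -0.001, 0.0845], "jaw": 0.06}, {"rotation": [0, 0, 0.5], "linear": [-0.002, -0.001, 0.0845], "jaw": 0.06}, {"rotation": [0, 0, 0.5], "linear": [-0.002, -0.001, 0.0845], "jaw": 0.06}]}}

```text
clock: 22.85
tool_pos: [667.8, 48.9, 201.9]
ee_rot: [3.141, 0.002, 2.945]
wrist_force: [-0.1, 0.3, -0.4]
gripper_width: 59.8
finger_force: 0.0
```

>>> {"op": "arm_command", "data": {"increments": [{"rotation": [0, 0, 0], "linear": [0, 0, 0], "jaw": 0.045}, {"rotation": [0, 0, 0], "linear": [0, 0, 0], "jaw": 0.03}, {"rotation": [0, 0, 0], "linear": [0, 0, 0], "jaw": 0.02}, {"rotation": [0, 0, 0], "linear": [0, 0, 0], "jaw": 0.015}, {"rotation": [0, 0, 0], "linear": [0, 0, 0], "jaw": 0.005}, {"rotation": [0, 0, 0], "linear": [0, 0, 0], "jaw": 0.005}, {"rotation": [0, 0, 0], "linear": [0, 0, 0], "jaw": 0.005}, {"rotation": [0, 0, 0], "linear": [0, 0, 0], "jaw": 0.005}, {"rotation": [0, 0, 0], "linear": [0, 0, 0], "jaw": 0.005}, {"rotation": [0, 0, 0], "linear": [0, 0, 0], "jaw": 0.005}], "grip_force": 60}}

```text
clock: 23.68
tool_pos: [667.4, 48.7, 201.1]
ee_rot: [-3.141, 0.001, 2.945]
wrist_force: [-1.0, -2.7, 5.5]
gripper_width: 16.0
finger_force: 58.8
```

>>> {"op": "arm_command", "data": {"increments": [{"rotation": [0, 0, 0], "linear": [0, 0, -0.002], "jaw": 0.005}, {"rotation": [0, 0, 0], "linear": [0, 0, -0.004], "jaw": 0.005}, {"rotation": [0, 0, 0], "linear": [0, 0, -0.006], "jaw": 0.005}, {"rotation": [0, 0, 0], "linear": [0, 0, -0.006], "jaw": 0.005}, {"rotation": [0, 0, 0], "linear": [0, 0, -0.006], "jaw": 0.005}, {"rotation": [0, 0, 5], "linear": [0, 0, -0.006], "jaw": 0.005}, {"rotation": [0, 0, 10], "linear": [0, 0, -0.006], "jaw": 0.005}, {"rotation": [0, 0, 15], "linear": [0, 0, -0.006], "jaw": 0.005}, {"rotation": [0, 0, 20], "linear": [0, 0, -0.006], "jaw": 0.005}, {"rotation": [0, 0, 25], "linear": [0, 0, -0.006], "jaw": 0.005}]}}

```text
clock: 24.52
tool_pos: [666.9, 48.5, 205.7]
ee_rot: [-3.14, -0.001, 2.504]
wrist_force: [1.2, -1.8, -10.1]
gripper_width: 15.8
finger_force: 58.7
```

Run:
```python
from cell import state
s=state();print(s["wrist_force"],s["ft_torque"],s["ee_rot"])
```

```text
[  1.21627771  -1.76474936 -10.12281829] [-0.40327452 -0.32674448 -0.07411977] [-3.13979216e+00 -1.00661811e-03  2.50409205e+00]
```

>>> {"op": "arm_command", "data": {"increments": [{"rotation": [0, 0, 6], "linear": [0, 0, 0], "jaw": 0.005}, {"rotation": [0, 0, 12], "linear": [0, 0, 0], "jaw": 0.005}, {"rotation": [0, 0, 18], "linear": [0, 0, 0], "jaw": 0.005}, {"rotation": [0, 0, 24], "linear": [0, 0, 0], "jaw": 0.005}, {"rotation": [0, 0, 30], "linear": [0, 0, 0], "jaw": 0.005}, {"rotation": [0, 0, 36], "linear": [0, 0, 0], "jaw": 0.005}, {"rotation": [0, 0, 42], "linear": [0, 0, 0], "jaw": 0.005}, {"rotation": [0, 0, 48], "linear": [0, 0, 0], "jaw": 0.005}, {"rotation": [0, 0, 54], "linear": [0, 0, 0], "jaw": 0.005}, {"rotation": [0, 0, 60], "linear": [0, 0, 0], "jaw": 0.005}]}}

```text
clock: 25.35
tool_pos: [666.1, 48.1, 205.4]
ee_rot: [-3.138, 0.002, 1.456]
wrist_force: [-2.2, -3.1, -9.4]
gripper_width: 15.9
finger_force: 58.8
```

>>> {"op": "arm_command", "data": {"increments": [{"rotation": [0, 0, 3], "linear": [0, 0, 0], "jaw": 0.005}, {"rotation": [0, 0, 3], "linear": [0, 0, 0.003], "jaw": 0.005}, {"rotation": [0, 0, 3], "linear": [0, 0, 0.006], "jaw": 0.005}, {"rotation": [0, 0, 3], "linear": [0, 0, 0.009], "jaw": 0.005}, {"rotation": [0, 0, 3], "linear": [0, 0, 0.012], "jaw": 0.005}, {"rotation": [0, 0, 3], "linear": [0, 0, 0.015], "jaw": 0.005}, {"rotation": [0, 0, 3], "linear": [0, 0, 0.016], "jaw": 0.005}, {"rotation": [0, 0, 3], "linear": [0, 0, 0.016], "jaw": 0.005}, {"rotation": [0, 0, 3], "linear": [0, 0, 0.016], "jaw": 0.005}, {"rotation": [0, 0, 3], "linear": [0, 0, 0.016], "jaw": 0.005}]}}

```text
clock: 26.18
tool_pos: [666.3, 48.2, 190.6]
ee_rot: [-3.14, 0.002, 1.411]
wrist_force: [-4.5, -4.8, -5.3]
gripper_width: 15.7
finger_force: 59.3
```

>>> {"op": "arm_command", "data": {"increments": [{"rotation": [0, 0, 0], "linear": [0, 0, 0], "jaw": 0.03}, {"rotation": [0, 0, 0], "linear": [0, 0, 0], "jaw": 0.06}, {"rotation": [0, 0, 0], "linear": [0, 0, 0], "jaw": 0.06}, {"rotation": [0, 0, 0], "linear": [0, 0, 0], "jaw": 0.06}, {"rotation": [0, 0, 0], "linear": [0, 0, 0], "jaw": 0.06}, {"rotation": [0, 0, 0], "linear": [0, 0, -0.015], "jaw": 0.06}, {"rotation": [0, 0, 0], "linear": [0, 0, -0.035], "jaw": 0.06}, {"rotation": [0, 0, 0], "linear": [0, 0, -0.06], "jaw": 0.06}, {"rotation": [0, 0, 0], "linear": [0, 0, -0.085], "jaw": 0.06}, {"rotation": [0, 0, 0], "linear": [0, 0, -0.1], "jaw": 0.06}]}}

```text
clock: 27.02
tool_pos: [667.7, 49.1, 294.0]
ee_rot: [3.138, -0.001, 1.409]
wrist_force: [0.4, -1.2, 0.7]
gripper_width: 60.1
finger_force: 0.0
```

>>> {"op": "arm_command", "data": {"increments": [{"rotation": [0, 0, 0], "linear": [0, 0, 0], "jaw": 0.06}, {"rotation": [0, 0, 0], "linear": [0, 0, 0], "jaw": 0.06}, {"rotation": [0, 0, 0], "linear": [0, 0, 0], "jaw": 0.06}, {"rotation": [0, 0, 0], "linear": [0, 0, 0], "jaw": 0.06}, {"rotation": [0, 0, 0], "linear": [0, 0, 0], "jaw": 0.06}, {"rotation": [0, 0, 0], "linear": [0, 0, 0], "jaw": 0.06}, {"rotation": [0, 0, 0], "linear": [0, 0, 0], "jaw": 0.06}, {"rotation": [0, 0, 0], "linear": [0, 0, 0], "jaw": 0.06}, {"rotation": [0, 0, 0], "linear": [0, 0, 0], "jaw": 0.06}, {"rotation": [0, 0, 0], "linear": [0, 0, 0], "jaw": 0.06}]}}

```text
clock: 27.85
tool_pos: [667.4, 48.8, 290.7]
ee_rot: [3.142, 0.0, 1.409]
wrist_force: [0.1, 1.0, 0.4]
gripper_width: 60.0
finger_force: 0.0
```

Run:
```python
from h import *
from cell import eyes
m=eyes.camera_model("wrist"); im,d=eyes.get_image("wrist"); cv2.imwrite("pics/w5.png",im)
K=m["K"];R=m["R"];t=m["t"]
def pts(k):
    ys,xs=np.nonzero(k&(d>0)); X=(np.linalg.inv(K)@np.stack([xs,ys,np.ones_like(xs)]))*d[ys,xs]; return (R.T@(X-t[:,None])).T
W=pts(im.max(2)<45); W=W[(W[:,2]>206)&(W[:,2]<240)&(np.hypot(W[:,0]-667,W[:,1]-49)<40)]
print(np.median(W[:,2]),cv2.minAreaRect(W[:,:2].astype(np.float32)))
W=pts(im.min(2)>150)-[557,67,0]; S=np.stack([W@[.986,-.168,0],W@[.168,.986,0],W[:,2]],1)
for lo,hi in((-110,-75),(75,110)):
    s=S[(abs(S[:,0])<38)&(S[:,1]>lo)&(S[:,1]<hi)&(S[:,2]>60)&(S[:,2]<120)]; print(len(s),np.median(s,0))
```

```text
215.11622023912855 ((666.9304809570312, 49.03632354736328), (62.79845428466797, 13.593717575073242), 80.21343231201172)
975 [ -7.70910617 -89.56034424  91.65028246]
2144 [ 0.47186319 92.70884316 91.81195904]
```

View pics/w5.png

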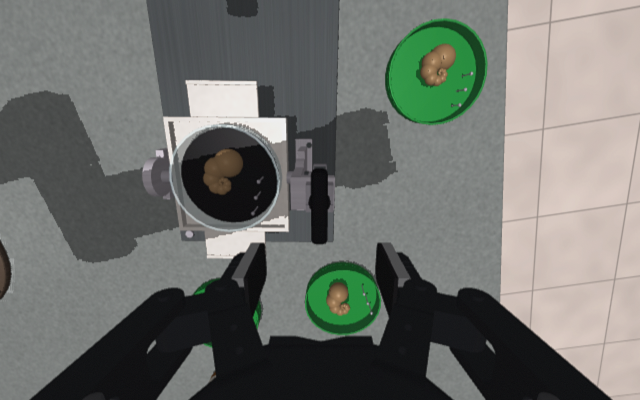

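The bar is back at its starting height (215.1 mm) and direction (80.2°), both tabs are level at 92 mm, the dish is seated, and the arm is clear of everything.

```bash
python3 -c "
from cell import robot
print(robot.hand_in())"
```

```text
the job is handed in; nothing more can be done
None
```

I handed the job in at about 28 s: the tray was held at roughly 29–30° for over three seconds, then pressed level and locked with the T-handle fully home, the dish in its seat; the hand-in gave no verdict.

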